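Fetch the spirit level from under the lift-out trays

ROBOT

A 7-joint arm with a two-finger parallel gripper is mounted at the origin on the work surface. World frame = base frame: x ahead of the robot, y to its left, z up, the work surface at z = 0. Lengths are in m, angles in rad, forces in N, time in s.
With the tool pointing down it reaches from about 0.35 to 0.9 m from the base axis. Payload 7.2 kg.
Tool frame: the origin (TCP) lies between the finger pads; the fingertips stand 17 mm ahead of it and the grasp point (between the pads) lies 2 mm behind it; z points along the fingers, y is the line along which they close (so a half turn about z gives the same grasp; the last joint's range is limited). The gripper opens to 85 mm and grips with 20 to 120 N. Pads are 22 mm wide; open, the fingers measure 114 mm over their backs; the gripper's body (76 mm by 85 mm) begins 54 mm behind the grasp point. The pads swing forward as they close: fully open they stand 13 mm farther back than shut.
Start: joints at [-1.268, 0.411, -0.013, 1.596, 0.006, 1.134, -0.082], TCP at [0.226, 0.583, 0.209] pointing down, gripper open.
Joint ranges: [-2.95, 2.95], [-0.29, 1.99], [-1.47, 1.44], [0.14, 2.54], [-1.03, 4.17], [0.13, 1.85], [-2.86, 2.86]. Speed limits (rad/s): [2.39, 2.39, 3.01, 3.01, 3.14, 3.14, 3.14].

INTERFACE

Orientations are given as [roll, pitch, yaw] about the fixed x, y, z axes, in that order (R = Rz(yaw) Ry(pitch) Rx(roll)).
In Python, from workcell import bot, imaging, ticket, nets gives the robot as it stands.
- The arm moves only by the tool step_arm, never from a script. Its argument "commands" is a list that holds one entry, the list of rows, each a list of 7 numbers: the shift along the world's x, y, z each as a share of 25 cm, from -1 to 1, then the turn, a rotation vector about the world's x, y, z each as a share of 120 degrees, from -1 to 1, then the closure, from 0 (fully open) to 1 (shut). A call has 1 to 12 rows; each row is the pose to reach, as a shift and turn from the pose commanded when the call began; what a row does not reach only later rows make up. A row lasts 1/10 s, in which the tool goes at most 50 mm and 8.59 degrees, less where a joint would pass 70% of its speed; a pose out of reach is approached as far as the arm can. A call with a number of a shift or a turn outside -1 to 1 is refused whole. A call with a gripper value outside its range is refused whole. The fingers move at their own pace and stop on an object; the grip force is fixed at half the most. Time passes only in rows, so rows that repeat a pose let the fingers close. It gives the time, the measured TCP pose, the force, the opening and the grip force at its end, in the units of the state.
- bot.state(): the state, without advancing time (a new reading comes with each control period).
- imaging.camera(name): name is "side" or "top"; returns the picture (480x640x3 uint8, red, green, blue); there is no depth.
- imaging.calibration(name): a dict with "fx", "fy", "cx", "cy" (pixels), "world_from_camera" (4x4, takes a point from camera to world coordinates). Camera axes: x right, y down, z forward; pixel columns grow to the right and rows downward; lengths in m; the calibration is good to about 2 mm. A picture is of the moment at which its call begins. calibration takes no time and is no camera call.
- ticket.hand_in(): hands the job in; it is judged then, once.
Trained networks look in the newest picture that a camera, given by its name, has taken for a name from the list of things; names that differ only in an ending like _2 or _b are one class to them, and where a whole thing is asked for, a point or a joint stands for the part that bears it (a point fixed in the world has none). Each returns a list of dicts, best first, with "score" (0 to 1); they miss things now and then, are a little off and sometimes report something else, mostly with a low value. They report only what shows in the picture. A call takes as long as a camera call. They do not tell look-alikes from the thing itself.
- nets.find_in(camera, thing): "point" ([x, y, z] in m, in the coordinates of the camera as it stood for that picture, good to about 4 mm: the middle of the surface that is visible of it).
- nets.outline_of(camera, thing): "region" (480x640 bool, what is visible of it).
The state is a dict: "clock": time; "joints": joint angles; "qvel": joint speeds; "effort": joint torques, N m; "position": TCP position; "tcp_rot": TCP orientation; "force": force on the tool from outside, world axes, zero at the start; "ft_torque": the same for the moment, N m; "width": opening from 0.0 (shut) to 1.0 (fully open); "grasp_force": force on a finger pad.
Only numpy, scipy, OpenCV 4.12 (cv2) and the standard library are available. Lean on these libraries where they do the work, as an engineer would, in place of code of your own. Each camera call takes 0.05 s, during which the arm holds its last target. There are 200 camera calls.

TASK

The spirit level lies in the bottom of the wooden bench box, under the three steel lift-out trays: lift the trays out one by one and stand all three on the sheet of cardboard, then take the level out and lay it on the free half of the black rubber mat, on its side as it lay and along the mat beside the block plane. After that hang the three trays back in the box, each in the same place it came from (within a centimetre or so), with its flanges on the box's rim. Keep the trays level so that nothing spills, set things down instead of letting them drop, and do not push the plane, the jar of screws or the screwdriver about.

Things in the scene. Friction and masses are not known exactly. Their poses are not given: they have to be found in the camera images.
- level: the thing to fetch: small spirit level lying flat on its side, an aluminium bar 190 mm long (its y) x 38 mm wide (its x) x 20 mm tall, grey web, black ends, three yellow vials; loose, about 0.2 kg. Origin: centre of its underside, z up. It starts on the box's floor along the box, seen through the gaps between the trays. Grip it across its width at the middle
- bolt_tray: lift-out tray with four dark steel hex bolts. Sheet steel, body 98 mm (x, across the box) x 56 mm (y), walls 25 mm high; end flanges make it 136 mm in x, their undersides 22 mm above the tray's. Wooden lifting board along x in the middle: 10 mm thick (y), 70 mm long at its top, 57 mm above the tray's underside. Contents fixed. Loose, about 0.3 kg. Origin: centre of its underside, z up
- washer_tray: lift-out tray with heaps of brass-coloured washers and a steel cross divider. Same sizes, lifting board, mass and origin as bolt_tray, told apart only by its contents
- dowel_tray: lift-out tray full of short light wooden dowels. Same sizes, lifting board, mass and origin as bolt_tray, told apart only by its contents
- box: fixed open wooden box with brass corners, outside 136 mm (its x) x 252 mm (its y), rim 60 mm above the bench, walls 10 mm thick (inside 116 x 232 mm), floor 8 mm thick. Origin: centre of its underside on the bench, +x away from the robot, z up. The trays hang by their flanges, undersides 38 mm up, at y about -76, 0 and +76 mm; which is where varies
- cardboard: side area: flat fixed sheet of brown cardboard, 160 mm (its x) x 240 mm (its y), 4 mm thick, on the bench left or right of the box; the three trays fit on it side by side along its y, 75 mm apart. Origin: centre of its underside, z up
- mat: flat fixed black rubber mat, 180 mm (its x) x 250 mm (its y), 4 mm thick, on the other side of the box. Origin: centre of its underside, z up. The block plane lies along y on its +x half (farther from the robot); its -x half is free
- block_plane: bystander: small steel hand plane on its sole on the mat, 160 mm (its x, lying along the mat's y) x 50 mm, 60 mm tall at most, loose, 0.7 kg. Origin: centre of its sole. Leave it where it is
- screw_jar: bystander: round glass jar of screws with a steel lid, 66 mm in diameter, 78 mm tall, on the bench beyond the box, loose. Origin: centre of its underside
- screwdriver: bystander: screwdriver with a red handle lying on the bench beyond the box, 200 mm long along its x, 26 mm tall, loose. Origin: under its middle
There are look-alikes about, which are no part of the job. Leave any green look-alike of the bolt_tray alone. What is shaped like the dowel_tray but turquoise is not meant.

How it is judged:
By the outcome, as a careful person would: the job done as asked, in the order asked, and still so for the second after the job is handed in, with the robot touching nothing.
It also fails if it takes over 141 s, if anything falls off the work surface, if the arm or the gripper's body presses on something with over 40 N, if the wrist force passes 120 N, or if a joint passes its speed limit or range.

## Working session

There is one attempt and no reset: what is moved stays moved. The work goes in short steps, Python scripts to look and compute and a tool call to move; the robot and the scene stay as the last step left them, time stands still between calls to the robot, and variables do not carry over. Pictures are saved under pics/ and viewed, at most 14 in all, crops included, and the job is handed in when it is done.

Besides the shell and the picture viewer there is one more tool, called after "Emit:" in YAML: its name, and indented under it one key for each argument. step_arm: Moves the arm, as the interface text tells. Its arguments: {"type":"object","properties":{"commands":{"type":"array","items":{"type":"array","items":{"type":"array","items":{"type":"number"}}}}},"required":["commands"]}

```bash
mkdir -p pics; ls
python3 - <<'E'
from workcell import bot, imaging
import cv2
print(bot.state())
for n in("top","side"):
    cv2.imwrite(f"pics/{n}0.png",imaging.camera(n)[:,:,::-1]); print(imaging.calibration(n))
E
```

```text
pics
{'clock': 0.0, 'joints': array([-1.26819178,  0.41191872, -0.01274536,  1.59706706,  0.0056062 ,
        1.13431179, -0.08221277]), 'qvel': array([-1.11357764e-04,  1.56930897e-03, -1.08328142e-03,  3.12029373e-05,
       -6.15444571e-04,  2.38539089e-04,  6.51081451e-04]), 'effort': array([-2.52369581e-06, -6.00619054e+01,  6.81956727e-01, -2.99420267e+01,
        1.37506746e-02,  1.07040518e-02,  2.36586878e-06]), 'position': array([0.22630453, 0.58199878, 0.20833179]), 'tcp_rot': array([-3.13992713e+00,  1.11036858e-04,  2.77083337e+00]), 'force': array([ 0.09217195,  0.41425062, -0.17780138]), 'ft_torque': array([ 0.00613663,  0.01071727, -0.04017938]), 'grasp_force': 0.0, 'width': 1.0009215683106885}
{'fx': 507.7019533988743, 'fy': 507.7019533988743, 'cx': 317.7494420360699, 'cy': 250.31707505424092, 'world_from_camera': array([[-0.02622396, -0.98104946,  0.19197461,  0.40091394],
       [-0.99960054,  0.02775906,  0.00531073, -0.00266004],
       [-0.01053912, -0.19175866, -0.98138552,  1.01941286],
       [ 0.        ,  0.        ,  0.        ,  1.        ]])}
{'fx': 601.1624491167001, 'fy': 601.1624491167001, 'cx': 317.6179643851927, 'cy': 226.75326762197398, 'world_from_camera': array([[ 9.37262878e-01, -2.45643537e-01,  2.47381387e-01,
         2.98850566e-01],
       [-3.48623431e-01, -6.60333559e-01,  6.65147573e-01,
        -7.80081122e-01],
       [-3.49709335e-05, -7.09661077e-01, -7.04543224e-01,
         8.65504713e-01],
       [ 0.00000000e+00,  0.00000000e+00,  0.00000000e+00,
         1.00000000e+00]])}
```

View pics/top0.png

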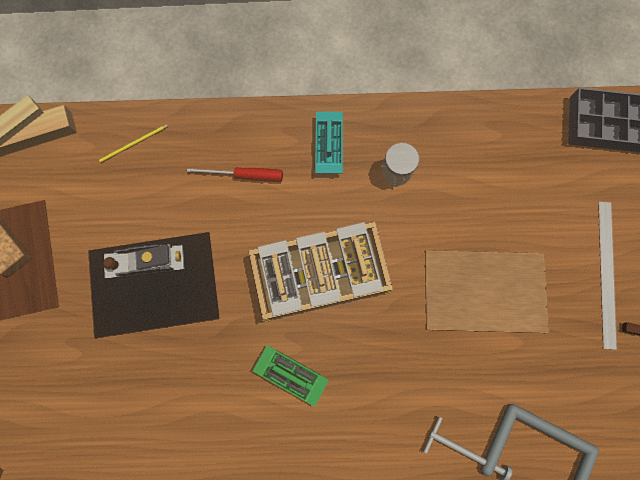

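View pics/side0.png

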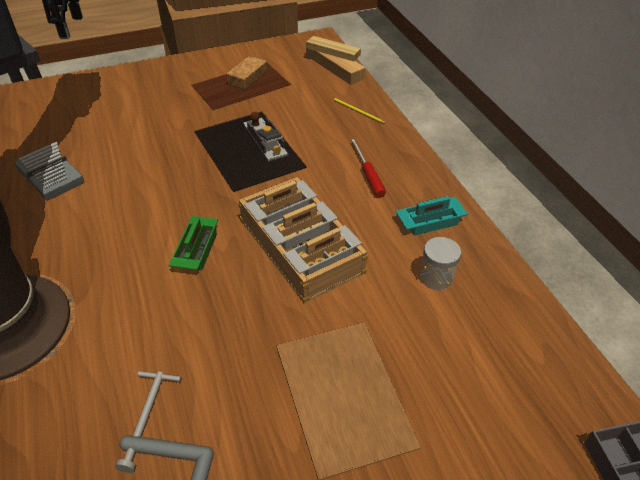

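Top view: box centred at (320,270), with bolts (280,278), dowels (319,268) and washers (358,258). The mat with the plane is at (153,285) and the cardboard at (487,291). The green tray (290,376) and the turquoise one (329,142) are decoys.

```bash
cat > h.py <<'E'
from workcell import bot, imaging, nets
import numpy as np, cv2
C={n:imaging.calibration(n) for n in("top","side")}
def ray(n,p):
    c=C[n];T=c["world_from_camera"]
    return T[:3,3],T[:3,:3]@np.array([(p[0]-c["cx"])/c["fx"],(p[1]-c["cy"])/c["fy"],1])
def plane(n,p,z):
    o,d=ray(n,p); return o+d*(z-o[2])/d[2]
def tri(pt,ps):
    (a,u),(b,v)=ray("top",pt),ray("side",ps)
    s=np.linalg.lstsq(np.c_[u,-v],b-a,rcond=None)[0]
    return (a+u*s[0]+b+v*s[1])/2, np.linalg.norm(a+u*s[0]-b-v*s[1])
def proj(n,P):
    c=C[n];T=c["world_from_camera"];q=T[:3,:3].T@(np.asarray(P)-T[:3,3])
    return np.array([c["fx"]*q[0]/q[2]+c["cx"],c["fy"]*q[1]/q[2]+c["cy"]])
def find(n,t):
    T=C[n]["world_from_camera"]
    return [(round(r["score"],2),(T[:3,:3]@r["point"]+T[:3,3]).round(4)) for r in nets.find_in(n,t)]
def rect(n,t,z,i=0):
    "min-area rectangle of the outline on the plane z: centre, size, angle"
    m=nets.outline_of(n,t)
    m=m[i]["region"].astype(np.uint8)
    c=max(cv2.findContours(m,0,2)[0],key=cv2.contourArea)[:,0]
    w=np.array([plane(n,p,z)[:2] for p in c],np.float32)
    return cv2.minAreaRect(w*1000)
def snap(f=None):
    for n in("top","side"):
        I=imaging.camera(n)
        if f: cv2.imwrite(f"pics/{n}{f}.png",I[:,:,::-1])
E
python3 - <<'E'
from h import *
snap()
for t in "bolt_tray washer_tray dowel_tray box cardboard mat block_plane level screw_jar screwdriver".split():
    print(t); [print("  ",n,[(s,p.tolist()) for s,p in find(n,t)][:4]) for n in("top","side")]
for t,z in(("box",.06),("cardboard",.004),("mat",.004)):
    for n in("top","side"): print(t,n,rect(n,t,z))
E
```

```text
bolt_tray
   top [(0.72, [0.3529, 0.0584, 0.026]), (0.66, [0.5357, 0.0799, 0.0653])]
   side [(0.86, [0.5339, 0.073, 0.0639]), (0.75, [0.3585, 0.0511, 0.0253])]
washer_tray
   top [(0.59, [0.5708, -0.0762, 0.0648]), (0.58, [0.5051, -0.3289, 0.0069])]
   side [(0.96, [0.5656, -0.0846, 0.0623])]
dowel_tray
   top [(0.75, [0.5527, 0.0018, 0.0613])]
   side [(0.89, [0.8233, -0.0346, 0.0268]), (0.68, [0.5501, -0.0031, 0.0597])]
box
   top [(0.82, [0.5396, -0.0164, 0.0458])]
   side [(0.96, [0.5201, -0.1094, 0.0421])]
cardboard
   top [(0.81, [0.503, -0.3303, 0.0016])]
   side [(0.94, [0.5098, -0.3454, 0.0013])]
mat
   top [(0.57, [0.5196, 0.3322, 0.0037]), (0.39, [0.7568, -0.1583, 0.0766])]
   side [(0.58, [0.5197, 0.3092, -0.0008])]
block_plane
   top [(0.91, [0.5861, 0.3462, 0.0319]), (0.44, [0.758, -0.1579, 0.0761])]
   side [(0.94, [0.5828, 0.3285, 0.0219])]
level
   top [(0.8, [0.5534, -0.0284, 0.0272])]
   side []
screw_jar
   top [(0.86, [0.7561, -0.1616, 0.0798])]
   side [(0.62, [0.7544, -0.1903, 0.0709])]
screwdriver
   top [(0.78, [0.7647, 0.133, 0.0248]), (0.48, [0.5879, 0.347, 0.0308])]
   side [(0.57, [0.7628, 0.1166, 0.0175])]
box top ((548.815185546875, -0.121002197265625), (141.38075256347656, 252.1626434326172), 11.434829711914062)
box side ((541.195556640625, -24.039962768554688), (156.98831176757812, 291.6264953613281), 12.731952667236328)
cardboard top ((507.62835693359375, -330.23272705078125), (241.59352111816406, 162.59056091308594), 86.44485473632812)
cardboard side ((509.36834716796875, -332.6063232421875), (242.03111267089844, 161.4792022705078), 87.0035400390625)
mat top ((540.0689697265625, 338.55291748046875), (181.0317840576172, 251.9214324951172), 6.729575157165527)
mat side ((540.52734375, 334.45843505859375), (181.0244598388672, 251.35459899902344), 7.914470672607422)
```

```bash
python3 -c "
import cv2
a=cv2.imread('pics/top0.png')[215:330,240:400];b=cv2.imread('pics/side0.png')[170:305,225:375]
cv2.imwrite('pics/c0.png',cv2.resize(a,None,fx=5,fy=5,interpolation=2)); cv2.imwrite('pics/c1.png',cv2.resize(b,None,fx=4,fy=4,interpolation=2))"
```

```text
(no output)
```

View pics/c0.png

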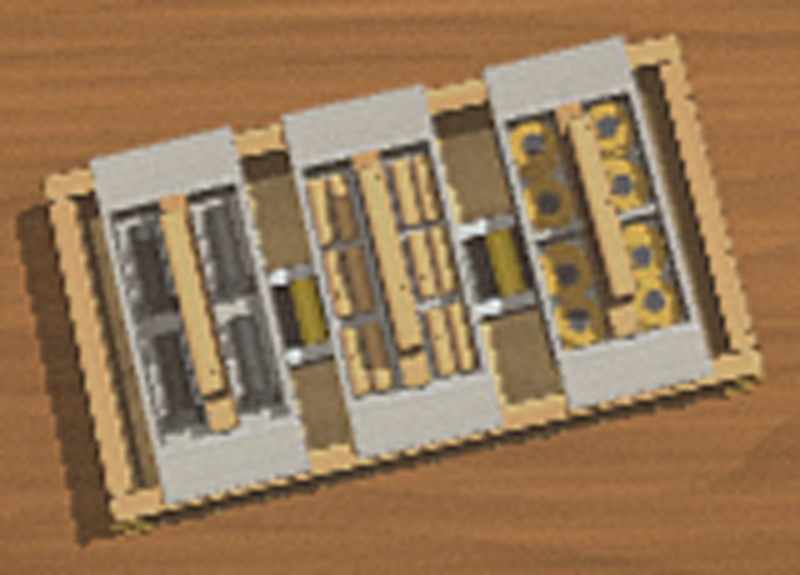

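View pics/c1.png

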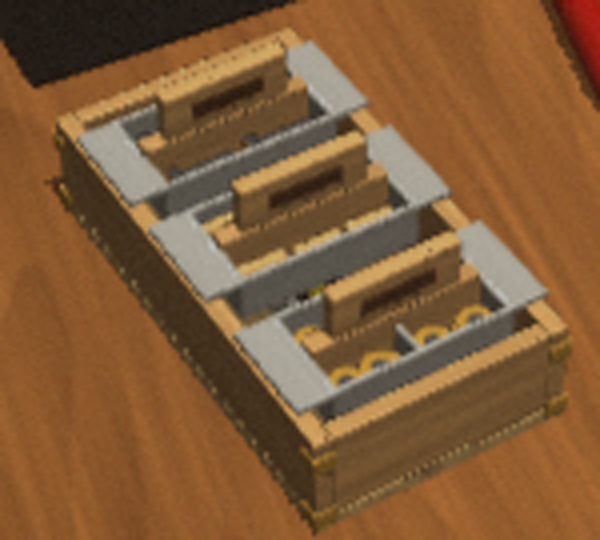

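The crops show the flange corners, the rim corners and the board tops clearly, and the order bolts, dowels, washers from +y to -y. I'll triangulate them.

Run:
```python
from h import *
t=lambda p:((p[0]+.5)/5-.5+240,(p[1]+.5)/5-.5+215)
s=lambda p:((p[0]+.5)/4-.5+225,(p[1]+.5)/4-.5+170)
D={"bolt":([(92,160),(232,127),(311,468),(167,503)],[(302,42),(368,103),(137,204),(80,137)]),
"dowel":([(284,116),(424,86),(501,424),(355,458)],[(367,128),(451,196),(213,298),(151,226)]),
"washer":([(486,67),(622,38),(713,375),(566,410)],[(470,224),(548,295),(300,408),(236,329)]),
"box":([(47,183),(676,37),(760,372),(115,523)],[(290,30),(567,330),(320,445),(60,118)])}
for k,(a,b) in D.items():
    R=[tri(t(p),s(q)) for p,q in zip(a,b)]; P=np.array([r[0] for r in R])
    x=P[0]+P[1]-P[2]-P[3]; y=P[0]+P[3]-P[1]-P[2]
    print(k,P.mean(0).round(4),"z",P[:,2].round(4),"err",[round(r[1]*1e3,1) for r in R],"L",(np.linalg.norm(x)/2).round(4),(np.linalg.norm(y)/2).round(4),"yaw",np.degrees([np.arctan2(x[1],x[0]),np.arctan2(-y[0],y[1])]).round(1))
    Q=np.array([plane("top",t(p),P[:,2].mean()) for p in a]);print("  top",Q.mean(0).round(4)); Q=np.array([plane("side",s(p),P[:,2].mean()) for p in b]);print("  side",Q.mean(0).round(4))
# board top: ends in top crop and side crop
for k,a,b in(("bolt",[(172,197),(212,392)],[(222,75)]),("dowel",[(364,155),(408,347)],[(300,165)]),("washer",[(580,108),(622,295)],[(395,270)])):
    m=np.mean(a,0); print(k,tri(t(m),s(b[0])), "at z.095",plane("top",t(m),.095).round(4),plane("side",s(b[0]),.095).round(4))
```

```text
bolt [0.5386 0.0764 0.0615] z [0.0631 0.0615 0.0603 0.0612] err [np.float64(4.1), np.float64(0.1), np.float64(3.3), np.float64(1.9)] L 0.1326 0.0559 yaw [12.2 13.6]
  top [0.5385 0.0765 0.0615]
  side [0.5388 0.0764 0.0615]
dowel [0.5527 0.0035 0.0609] z [0.064  0.0593 0.0604 0.06  ] err [np.float64(10.7), np.float64(0.5), np.float64(3.9), np.float64(2.0)] L 0.1304 0.0573 yaw [11.2 14.8]
  top [0.5533 0.0035 0.0609]
  side [0.5522 0.0035 0.0609]
washer [ 0.5699 -0.0757  0.0623] z [0.0623 0.06   0.0639 0.0628] err [np.float64(5.4), np.float64(1.0), np.float64(2.6), np.float64(2.8)] L 0.1337 0.0563 yaw [11.8 13. ]
  top [ 0.5697 -0.0757  0.0623]
  side [ 0.5699 -0.0758  0.0623]
box [ 5.522e-01 -4.000e-04  5.800e-02] z [0.0572 0.0576 0.0585 0.0588] err [np.float64(2.6), np.float64(1.0), np.float64(4.0), np.float64(3.6)] L 0.1332 0.2505 yaw [11.2 11.6]
  top [ 5.508e-01 -1.000e-04  5.800e-02]
  side [ 5.536e-01 -4.000e-04  5.800e-02]
bolt (array([0.54024854, 0.07712405, 0.09037817]), np.float64(0.0016070767291241892)) at z.095 [0.5404 0.0766 0.095 ] [0.538 0.072 0.095]
dowel (array([0.5551409 , 0.00493502, 0.08867441]), np.float64(0.0009710830636531491)) at z.095 [0.5546 0.0048 0.095 ] [ 0.5526 -0.0015  0.095 ]
washer (array([ 0.57193677, -0.07566359,  0.0892062 ]), np.float64(6.754834668970572e-05)) at z.095 [ 0.5709 -0.0752  0.095 ] [ 0.5699 -0.0809  0.095 ]
```

Emit:
step_arm:
  commands:
    - [[0.5,-1,0,0,0,0.27,0.5],[0.5,-1,0,0,0,0.27,0.5],[0.5,-1,0,0,0,0.27,0.5],[0.5,-1,0,0,0,0.27,0.5],[0.5,-1,0,0,0,0.27,0.5],[0.5,-1,0,0,0,0.27,0.5],[0.5,-1,0,0,0,0.27,0.5]]

```text
clock: 2.2
position: [0.3541, 0.3281, 0.2096]
tcp_rot: [-3.14, 0.001, -2.954]
force: [-0.1, 0.3, -0.1]
width: 0.498
grasp_force: 0.0
```

Emit:
step_arm:
  commands:
    - [[0.5,-1,0,0,0,0,0.5],[0.5,-1,0,0,0,0,0.5],[0.5,-1,0,0,0,0,0.5],[0.5,-1,0,0,0,0,0.5],[0.5,-1,0,0,0,0,0.5],[0.5,-1,0,0,0,0,0.5],[0.5,-1,0,0,0,0,0.5]]

```text
clock: 2.9
position: [0.4782, 0.0788, 0.2094]
tcp_rot: [-3.14, 0.001, -2.953]
force: [0.1, -0.3, -0.6]
width: 0.501
grasp_force: 0.0
```

Emit:
step_arm:
  commands:
    - [[0.375,-0.63,-0.13,0,0,0,0.5],[0.375,-0.63,-0.13,0,0,0,0.5],[0.375,-0.63,-0.13,0,0,0,0.5],[0.375,-0.63,-0.13,0,0,0,0.5],[0.375,-0.63,-0.13,0,0,0,0.5],[0.375,-0.63,-0.13,0,0,0,0.5],[0.375,-0.63,-0.13,0,0,0,0.5]]

```text
clock: 3.6
position: [0.57, -0.0725, 0.1766]
tcp_rot: [3.14, -0.0, -2.944]
force: [0.3, -0.5, -0.5]
width: 0.498
grasp_force: 0.0
```

Emit:
step_arm:
  commands:
    - [[0,0,-0.12,0,0,0.005,0.5],[0,0,-0.24,0,0,0.005,0.5],[0,0,-0.3,0,0,0.005,0.5],[0,0,-0.364,0,0,0.005,0.5],[0,0,-0.364,0,0,0.005,0.5],[0,0,-0.364,0,0,0.005,0.5]]

```text
clock: 4.2
position: [0.5703, -0.0735, 0.0863]
tcp_rot: [3.141, 0.0, -2.935]
force: [-0.1, 0.9, 0.3]
width: 0.501
grasp_force: 0.0
```

Run:
```python
from h import *
snap(1)
a=cv2.imread('pics/top1.png')[215:330,240:400];b=cv2.imread('pics/side1.png')[170:305,225:375]
a=cv2.resize(a,(399,300),interpolation=2);b=cv2.resize(b,(333,300),interpolation=2)
cv2.imwrite('pics/c2.png',np.hstack([a,b]));print(bot.state()["position"],bot.state()["force"])
```

```text
[ 0.57095294 -0.07419465  0.08694478] [-0.11264419 -0.09460042 -0.69018218]
```

View pics/c2.png

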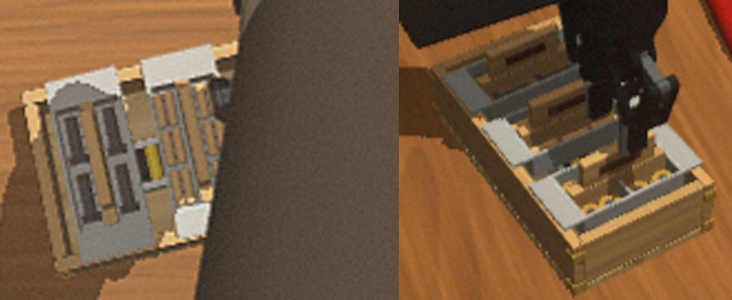

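The side view shows the fingers straddling the washer tray's board, so I'll close.

Emit:
step_arm:
  commands:
    - [[0,0,0,0,0,0,1],[0,0,0,0,0,0,1],[0,0,0,0,0,0,1],[0,0,0,0,0,0,1],[0,0,0,0,0,0,1],[0,0,0,0,0,0,1]]

```text
clock: 4.9
position: [0.5702, -0.075, 0.0857]
tcp_rot: [3.142, -0.0, -2.937]
force: [-0.9, -0.3, 0.5]
width: -0.002
grasp_force: 0.0
```

Emit:
step_arm:
  commands:
    - [[0,0,0.02,0,0,0,1],[0,0,0.06,0,0,0,1],[0,0,0.12,0,0,0,1],[0,0,0.2,0,0,0,1],[0,0,0.28,0,0,0,1],[0,0,0.34,0,0,0,1],[0,0,0.36,0,0,0,1],[0,0,0.36,0,0,0,1]]

```text
clock: 5.7
position: [0.5707, -0.075, 0.1768]
tcp_rot: [-3.141, 0.002, -2.936]
force: [0.1, 0.1, -0.5]
width: -0.001
grasp_force: 0.0
```

Run:
```python
from h import *
snap(2)
a=cv2.imread('pics/side1.png')[170:305,300:400];b=cv2.imread('pics/side2.png')[150:285,300:400]
cv2.imwrite('pics/c3.png',np.hstack([cv2.resize(x,None,fx=4,fy=4,interpolation=2) for x in(a,b)]))
for z in(.0863,):
    for P in((.5703,-.0735,z),(.5703,-.0735,z-.017)): print(proj("side",P)-[300,170])
```

```text
[22.11014678 67.66394008]
[22.06147464 74.14962759]
```

View pics/c3.png

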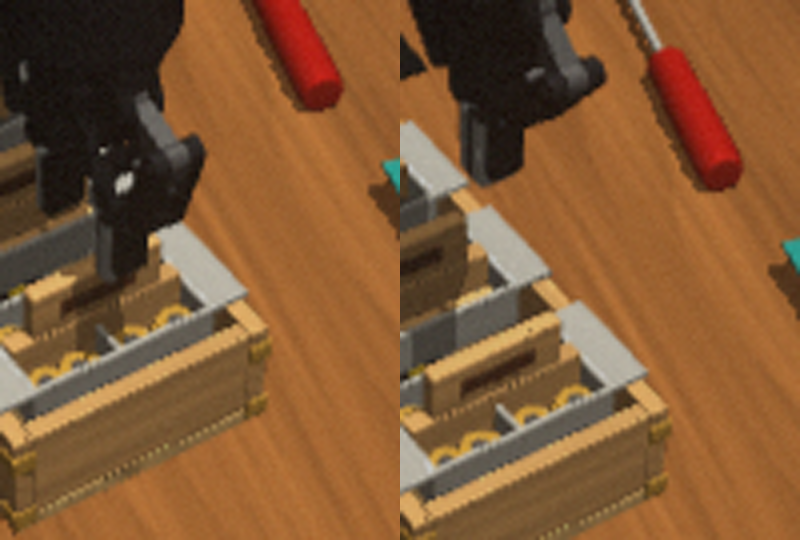

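Run:
```python
from h import *
print(bot.state()["position"])
print("tip shut pred",proj("side",(.5707,-.075,.1598)),"seen 321,196")
a=np.radians(11.3);X=np.array([np.cos(a),np.sin(a)]);Y=np.array([-X[1],X[0]])
c=np.array([.570,-.0757])
for z in(.095,.09,.085):
    print(z,[proj("side",[*(c+X*sx*.035+Y*sy*.005),z]).round(1).tolist() for sx in(-1,1) for sy in(1,-1)],[proj("top",[*(c+X*sx*.035+Y*sy*.005),z]).round(1).tolist() for sx in(-1,1) for sy in(1,-1)])
print("near finger tip",[proj("side",(.57+.0,-.0735-.021,z)).round(1) for z in(.068,.075,.08,.085)],"seen 330,239")
```

```text
[ 0.56986289 -0.07488962  0.175279  ]
tip shut pred [322.85994185 208.39692278] seen 321,196
0.095 [[304.2, 240.8], [307.1, 244.3], [337.3, 226.3], [340.3, 229.6]] [[362.0, 274.2], [367.3, 273.0], [353.0, 238.0], [358.2, 236.8]]
0.09 [[304.3, 242.8], [307.2, 246.3], [337.2, 228.2], [340.2, 231.5]] [[361.8, 274.6], [367.0, 273.4], [352.9, 238.5], [358.1, 237.4]]
0.085 [[304.3, 244.7], [307.2, 248.2], [337.1, 230.1], [340.1, 233.4]] [[361.6, 275.0], [366.8, 273.8], [352.7, 239.1], [357.9, 237.9]]
near finger tip [array([326. , 252.6]), array([326.1, 249.9]), array([326.1, 248. ]), array([326.1, 246.1])] seen 330,239
```

Run:
```python
from h import *
y=2.77083;Y=np.array([np.sin(y),-np.cos(y)])
for z in(.208,.191,.204,.22,.235): print(z,[proj("side",[*(np.array([.2263,.582])+s*Y*.045),z]).round(1).tolist() for s in(-1,0,1)])
a=cv2.imread('pics/side0.png')[0:75,20:120]; b=cv2.imread('pics/side2.png')[80:230,260:400]
cv2.imwrite('pics/c4.png',np.hstack([cv2.resize(a,(400,300),interpolation=2),cv2.resize(b,(280,300),interpolation=2)]))
print(proj("side",(.5707,-.075,.1768)))
```

```text
0.208 [[70.0, 52.1], [76.1, 42.1], [82.0, 32.6]]
0.191 [[72.2, 59.1], [78.2, 49.1], [84.0, 39.5]]
0.204 [[70.5, 53.8], [76.6, 43.8], [82.5, 34.2]]
0.22 [[68.4, 47.1], [74.6, 37.2], [80.5, 27.7]]
0.235 [[66.4, 40.7], [72.7, 30.8], [78.7, 21.5]]
[322.92105757 201.08145613]
```

View pics/c4.png

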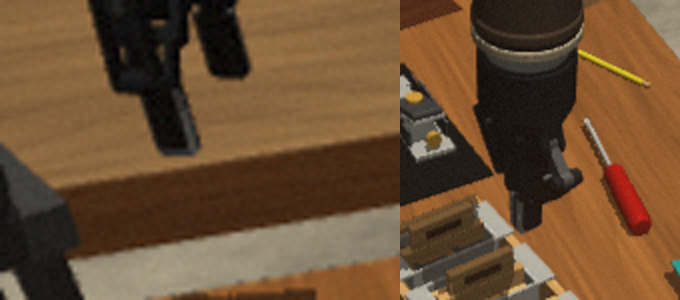

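The fingertips appear about 32 mm higher than the reading implies, in both the start and the present pictures. The reported TCP height has a bias, and x and y agree. I'll go about 31 mm lower and check.

Emit:
step_arm:
  commands:
    - [[0,0,0,0,0,0,0.5],[0,0,0,0,0,0,0.5],[0,0,-0.12,0,0,0,0.5],[0,0,-0.24,0,0,0,0.5],[0,0,-0.36,0,0,0,0.5],[0,0,-0.4,0,0,0,0.5],[0,0,-0.44,0,0,0,0.5],[0,0,-0.48,0,0,0,0.5],[0,0,-0.48,0,0,0,0.5],[0,0,-0.48,0,0,0,0.5]]

```text
clock: 6.8
position: [0.5707, -0.075, 0.0563]
tcp_rot: [-3.141, 0.001, -2.936]
force: [0.6, 0.1, 0.6]
width: 0.503
grasp_force: 0.0
```

Run:
```python
from h import *
snap(3)
b=cv2.imread('pics/side3.png')[170:305,250:400]
cv2.imwrite('pics/c5.png',cv2.resize(b,None,fx=4,fy=4,interpolation=2))
```

```text
(no output)
```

View pics/c5.png

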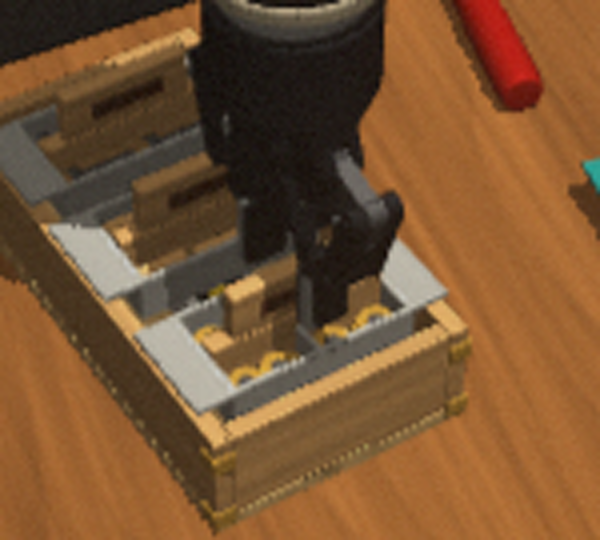

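Far fingertip at crop (265,260) and near one at (330,320): they straddle the board deep enough. Closing.

Emit:
step_arm:
  commands:
    - [[0,0,0,0,0,0,1],[0,0,0,0,0,0,1],[0,0,0,0,0,0,1],[0,0,0,0,0,0,1],[0,0,0,0,0,0,1],[0,0,0,0,0,0,1]]

```text
clock: 7.5
position: [0.5706, -0.0751, 0.0563]
tcp_rot: [-3.141, 0.001, -2.936]
force: [-0.3, -0.1, 6.5]
width: 0.1
grasp_force: 60.0
```

Emit:
step_arm:
  commands:
    - [[0,0,0.03,0,0,0,1],[0,0,0.08,0,0,0,1],[0,0,0.16,0,0,0,1],[0,0,0.24,0,0,0,1],[0,0,0.32,0,0,0,1],[0,0,0.4,0,0,0,1],[0,0,0.44,0,0,0,1],[0,-0.05,0.44,0,0,0,1],[-0.02,-0.12,0.44,0,0,-0.01,1],[-0.04,-0.2,0.44,0,0,-0.03,1],[-0.06,-0.3,0.44,0,0,-0.05,1],[-0.08,-0.4,0.44,0,0,-0.06,1]]

```text
clock: 8.7
position: [0.5485, -0.178, 0.1647]
tcp_rot: [-3.141, -0.002, -3.068]
force: [-0.5, -0.4, -2.3]
width: 0.098
grasp_force: 58.9
```

Emit:
step_arm:
  commands:
    - [[-0.02,-0.1,0,0,0,-0.01,1],[-0.04,-0.2,0,0,0,-0.02,1],[-0.06,-0.3,0,0,0,-0.03,1],[-0.08,-0.4,0,0,0,-0.04,1],[-0.1,-0.5,0,0,0,-0.05,1],[-0.12,-0.6,0,0,0,-0.06,1],[-0.14,-0.7,0,0,0,-0.06,1],[-0.16,-0.8,0,0,0,-0.066,1],[-0.18,-0.87,0,0,0,-0.066,1],[-0.188,-0.924,0,0,0,-0.066,1],[-0.188,-0.924,0,0,0,-0.066,1],[-0.188,-0.924,0,0,0,-0.066,1]]

```text
clock: 9.9
position: [0.5033, -0.4054, 0.1653]
tcp_rot: [3.141, -0.0, 3.083]
force: [1.2, 1.3, -2.4]
width: 0.1
grasp_force: 58.9
```

Run:
```python
from h import *
snap(4); s=bot.state(); print(s["position"],s["tcp_rot"],s["width"],s["force"])
b=cv2.imread('pics/side4.png')[200:480,220:440]
cv2.imwrite('pics/c6.png',cv2.resize(b,None,fx=2,fy=2,interpolation=2))
```

```text
[ 0.50398031 -0.40442062  0.16549453] [3.14042572e+00 4.49338650e-05 3.08464641e+00] 0.09513320943088165 [ 0.59332819 -0.07808041 -1.94715259]
```

View pics/c6.png

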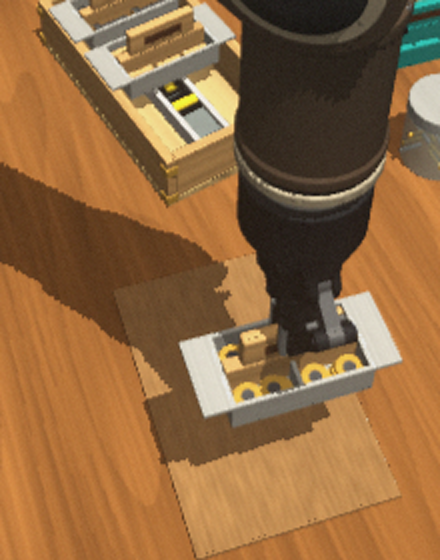

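Tray held level above the cardboard's -y end. Next I'll lower it.

Emit:
step_arm:
  commands:
    - [[0,0,-0.08,0,0,0,1],[0,0,-0.18,0,0,0,1],[0,0,-0.28,0,0,0,1],[0,0,-0.38,0,0,0,1],[0,0,-0.46,0,0,0,1],[0,0,-0.51,0,0,0,1],[0,0,-0.54,0,0,0,1],[0,0,-0.555,0,0,0,1],[0,0,-0.565,0,0,0,1],[0,0,-0.565,0,0,0,1],[0,0,-0.57,0,0,0,1],[0,0,-0.57,0,0,0,1]]

```text
clock: 11.2
position: [0.5034, -0.4062, 0.0236]
tcp_rot: [-3.141, 0.001, 3.083]
force: [-0.2, -0.0, -2.6]
width: 0.102
grasp_force: 58.9
```

Emit:
step_arm:
  commands:
    - [[0,0,-0.004,0,0,0,1],[0,0,-0.004,0,0,0,1],[0,0,-0.008,0,0,0,1],[0,0,-0.008,0,0,0,1]]

```text
clock: 11.6
position: [0.5034, -0.4061, 0.0224]
tcp_rot: [3.141, 0.001, 3.083]
force: [-2.7, 1.6, 6.2]
width: 0.097
grasp_force: 60.3
```

Emit:
step_arm:
  commands:
    - [[0,0,0,0,0,0,0.5],[0,0,0,0,0,0,0.5],[0,0,0,0,0,0,0.5],[0,0,0.1,0,0,0,0.5],[0,0,0.3,0,0,0,0.5],[0,0,0.5,0,0,0,0.5],[0,0.1,0.54,0,0,0.02,0.5],[0.03,0.3,0.54,0,0,0.06,0.5],[0.06,0.5,0.54,0,0,0.12,0.5],[0.1,0.7,0.54,0,0,0.125,0.5],[0.12,0.84,0.54,0,0,0.125,0.5],[0.12,0.84,0.54,0,0,0.125,0.5]]

```text
clock: 12.8
position: [0.5348, -0.189, 0.156]
tcp_rot: [3.138, 0.001, -2.93]
force: [0.6, 0.1, 0.4]
width: 0.497
grasp_force: 0.0
```

Emit:
step_arm:
  commands:
    - [[0.078,0.798,0,0,0,0,0.5],[0.078,0.798,0,0,0,0,0.5],[0.078,0.798,0,0,0,0,0.5],[0.078,0.798,0,0,0,0,0.5],[0.078,0.798,0,0,0,0,0.5],[0.078,0.798,0,0,0,0,0.5],[0.078,0.798,0,0,0,0,0.5]]

```text
clock: 13.5
position: [0.5527, 0.0017, 0.1562]
tcp_rot: [-3.141, -0.0, -2.94]
force: [0.1, -0.9, -0.7]
width: 0.501
grasp_force: 0.0
```

Run:
```python
from h import *
snap(5); s=bot.state(); print(s["position"],s["tcp_rot"],s["width"],s["force"])
for n in("top","side"): print(n,find(n,"washer_tray"),find(n,"bolt_tray"),find(n,"dowel_tray"))
b=cv2.imread('pics/side5.png')[150:450,220:450];a=cv2.imread('pics/top5.png')[210:350,230:560]
cv2.imwrite('pics/c7.png',np.hstack([cv2.resize(a,None,fx=1.5,fy=1.5),np.zeros((210,5,3),np.uint8)])) if 0 else None
h=np.zeros((600,790,3),np.uint8);h[:420,:]=0
A=cv2.resize(a,(460,195),interpolation=2);B=cv2.resize(b,(322,420),interpolation=2)
h[:195,:460]=A;h[:420,465:787]=B
W=cv2.resize(cv2.imread('pics/top5.png')[240:340,470:560],(450,400)[:2],interpolation=2);h[200:600,5:455]=W
cv2.imwrite('pics/c7.png',h)
```

```text
[0.5526945  0.00138563 0.156247  ] [-3.14093161e+00 -9.34658925e-05 -2.94144612e+00] 0.4983656821905177 [ 0.44847065 -0.75655698  0.23953288]
top [(0.21, array([0.7662, 0.1592, 0.0247]))] [(0.37, array([0.5849, 0.113 , 0.063 ]))] [(0.94, array([ 0.8466, -0.0265,  0.0165]))]
side [(0.87, array([ 0.4998, -0.4133,  0.0281]))] [(0.87, array([0.5321, 0.0683, 0.0657])), (0.57, array([0.3557, 0.0498, 0.0257]))] [(0.85, array([ 0.8227, -0.0339,  0.024 ])), (0.75, array([ 0.5524, -0.0069,  0.0614]))]
```

View pics/c7.png

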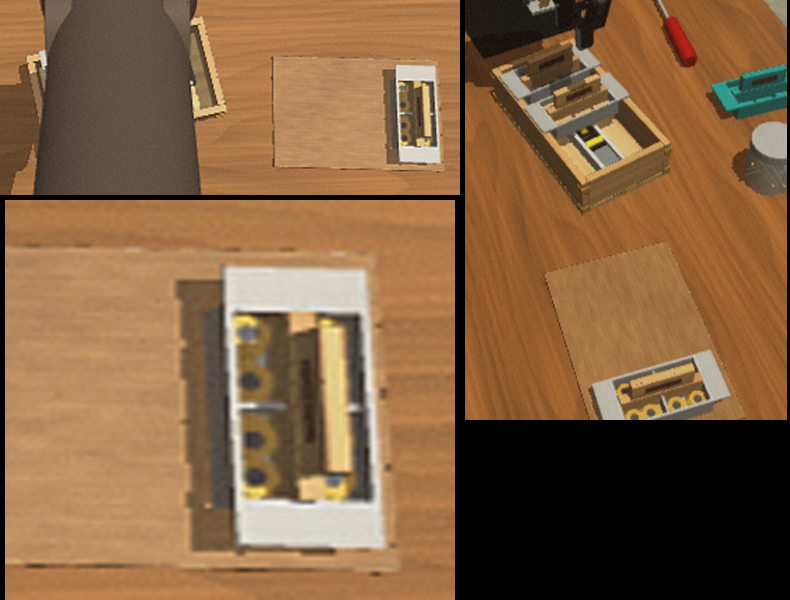

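Washer tray stands on the cardboard inside its edges; the dowel tray is next.

Emit:
step_arm:
  commands:
    - [[0,0,-0.12,0,0,0,0.5],[0,0,-0.24,0,0,0,0.5],[0,0,-0.34,0,0,0,0.5],[0,0,-0.4,0,0,0,0.5],[0,0,-0.4,0,0,0,0.5],[0,0,-0.4,0,0,0,1],[0,0,-0.4,0,0,0,1],[0,0,-0.4,0,0,0,1],[0,0,-0.4,0,0,0,1],[0,0,-0.4,0,0,0,1],[0,0,-0.4,0,0,0,1]]

```text
clock: 15.0
position: [0.5536, 0.0036, 0.0575]
tcp_rot: [-3.142, 0.002, -2.939]
force: [-1.0, -0.4, 6.3]
width: 0.099
grasp_force: 60.5
```

Emit:
step_arm:
  commands:
    - [[0,0,0.03,0,0,0,1],[0,0,0.08,0,0,0,1],[0,0,0.16,0,0,0,1],[0,0,0.24,0,0,0,1],[0,0,0.32,0,0,0,1],[0,0,0.4,0,0,0,1],[0,0,0.44,0,0,0,1],[0,-0.05,0.44,0,0,0,1],[-0.02,-0.12,0.44,0,0,-0.01,1],[-0.04,-0.2,0.44,0,0,-0.03,1],[-0.06,-0.3,0.44,0,0,-0.05,1],[-0.08,-0.4,0.44,0,0,-0.06,1]]

```text
clock: 16.2
position: [0.531, -0.0994, 0.1652]
tcp_rot: [-3.141, -0.002, -3.07]
force: [0.3, -0.4, -2.5]
width: 0.097
grasp_force: 59.3
```

Emit:
step_arm:
  commands:
    - [[-0.01,-0.1,0,0,0,-0.01,1],[-0.02,-0.2,0,0,0,-0.02,1],[-0.03,-0.3,0,0,0,-0.03,1],[-0.04,-0.4,0,0,0,-0.04,1],[-0.06,-0.5,0,0,0,-0.05,1],[-0.08,-0.6,0,0,0,-0.06,1],[-0.1,-0.7,0,0,0,-0.065,1],[-0.1,-0.8,0,0,0,-0.065,1],[-0.1,-0.88,0,0,0,-0.065,1],[-0.1,-0.938,0,0,0,-0.065,1],[-0.1,-0.938,0,0,0,-0.065,1],[-0.1,-0.938,0,0,0,-0.065,1]]

```text
clock: 17.4
position: [0.5068, -0.3311, 0.1655]
tcp_rot: [3.141, -0.001, 3.081]
force: [0.1, -0.3, -3.0]
width: 0.098
grasp_force: 59.3
```

Run:
```python
from h import *
P=np.array([plane("top",(470+x/5,240+(y-200)/4),.0285)[:2] for x,y in((225,267),(365,270),(385,548),(237,543))])
print(P.mean(0)); d=P[0]+P[1]-P[2]-P[3]; print(np.degrees(np.arctan2(d[1],d[0])))
```

```text
[ 0.50165587 -0.40986851]
-3.4614144545001304
```

Emit:
step_arm:
  commands:
    - [[0,0,-0.08,0,0,0,1],[0,0,-0.18,0,0,0,1],[0,0,-0.28,0,0,0,1],[0,0,-0.38,0,0,0,1],[0,0,-0.46,0,0,0,1],[0,0,-0.51,0,0,0,1],[0,0,-0.54,0,0,0,1],[0,0,-0.56,0,0,0,1],[0,0,-0.566,0,0,0,1],[0,0,-0.572,0,0,0,1],[0,0,-0.576,0,0,0,1],[0,0,-0.576,0,0,0,1]]

```text
clock: 18.6
position: [0.5082, -0.3312, 0.0235]
tcp_rot: [-3.142, 0.001, 3.083]
force: [-3.3, 2.5, 5.0]
width: 0.097
grasp_force: 60.3
```

Emit:
step_arm:
  commands:
    - [[0,0,0,0,0,0,0.5],[0,0,0,0,0,0,0.5],[0,0,0,0,0,0,0.5],[0,0,0.1,0,0,0,0.5],[0,0,0.3,0,0,0,0.5],[0,0,0.5,0,0,0,0.5],[0,0.1,0.54,0,0,0.02,0.5],[0.03,0.3,0.54,0,0,0.06,0.5],[0.04,0.5,0.54,0,0,0.12,0.5],[0.06,0.7,0.54,0,0,0.126,0.5],[0.06,0.83,0.54,0,0,0.126,0.5],[0.06,0.83,0.54,0,0,0.126,0.5]]

```text
clock: 19.8
position: [0.5233, -0.1174, 0.1572]
tcp_rot: [3.139, 0.001, -2.929]
force: [-0.8, -0.1, -0.1]
width: 0.5
grasp_force: 0.0
```

Emit:
step_arm:
  commands:
    - [[0.065,0.8,0,0,0,0,0.5],[0.065,0.8,0,0,0,0,0.5],[0.065,0.8,0,0,0,0,0.5],[0.065,0.8,0,0,0,0,0.5],[0.065,0.8,0,0,0,0,0.5],[0.065,0.8,0,0,0,0,0.5],[0.065,0.8,0,0,0,0,0.5],[0.065,0.8,-0.2,0,0,0,0.5]]

```text
clock: 20.6
position: [0.5443, 0.075, 0.1122]
tcp_rot: [-3.142, 0.012, -2.94]
force: [0.8, 1.1, 0.2]
width: 0.502
grasp_force: 0.0
```

Emit:
step_arm:
  commands:
    - [[0,0,-0.05,0,0,0,0.5],[0,0,-0.1,0,0,0,0.5],[0,0,-0.15,0,0,0,0.5],[0,0,-0.204,0,0,0,0.5],[0,0,-0.204,0,0,0,0.5]]

```text
clock: 21.1
position: [0.5382, 0.0762, 0.0549]
tcp_rot: [-3.142, -0.002, -2.937]
force: [0.5, 0.2, -0.0]
width: 0.496
grasp_force: 0.0
```

Emit:
step_arm:
  commands:
    - [[0,0,0,0,0,0,1],[0,0,0,0,0,0,1],[0,0,0,0,0,0,1],[0,0,0,0,0,0,1],[0,0,0,0,0,0,1],[0,0,0,0,0,0,1]]

```text
clock: 21.7
position: [0.5396, 0.0767, 0.0571]
tcp_rot: [3.141, 0.002, -2.936]
force: [-0.5, -0.8, 6.3]
width: 0.097
grasp_force: 60.1
```

Emit:
step_arm:
  commands:
    - [[0,0,0.03,0,0,0,1],[0,0,0.08,0,0,0,1],[0,0,0.16,0,0,0,1],[0,0,0.24,0,0,0,1],[0,0,0.32,0,0,0,1],[0,0,0.4,0,0,0,1],[0,0,0.44,0,0,0,1],[0,-0.05,0.44,0,0,0,1],[-0.01,-0.12,0.44,0,0,-0.01,1],[-0.02,-0.2,0.44,0,0,-0.03,1],[-0.03,-0.3,0.44,0,0,-0.05,1],[-0.04,-0.4,0.44,0,0,-0.06,1]]

```text
clock: 22.9
position: [0.5276, -0.0266, 0.1652]
tcp_rot: [-3.141, -0.002, -3.067]
force: [0.7, -0.3, -4.2]
width: 0.1
grasp_force: 58.8
```

Emit:
step_arm:
  commands:
    - [[-0.01,-0.1,0,0,0,-0.01,1],[-0.02,-0.2,0,0,0,-0.02,1],[-0.03,-0.3,0,0,0,-0.03,1],[-0.04,-0.4,0,0,0,-0.04,1],[-0.05,-0.5,0,0,0,-0.05,1],[-0.06,-0.6,0,0,0,-0.06,1],[-0.064,-0.7,0,0,0,-0.066,1],[-0.064,-0.8,0,0,0,-0.066,1],[-0.064,-0.88,0,0,0,-0.066,1],[-0.064,-0.928,0,0,0,-0.066,1],[-0.064,-0.928,0,0,0,-0.066,1],[-0.064,-0.928,0,0,0,-0.066,1]]

```text
clock: 24.1
position: [0.5124, -0.2552, 0.1656]
tcp_rot: [3.141, -0.001, 3.082]
force: [0.6, -0.1, -3.9]
width: 0.098
grasp_force: 58.8
```

Emit:
step_arm:
  commands:
    - [[0,0,-0.08,0,0,0,1],[0,0,-0.18,0,0,0,1],[0,0,-0.28,0,0,0,1],[0,0,-0.38,0,0,0,1],[0,0,-0.46,0,0,0,1],[0,0,-0.51,0,0,0,1],[0,0,-0.54,0,0,0,1],[0,0,-0.56,0,0,0,1],[0,0,-0.566,0,0,0,1],[0,0,-0.57,0,0,0,1],[0,0,-0.572,0,0,0,1],[0,0,-0.572,0,0,0,1]]

```text
clock: 25.3
position: [0.5133, -0.2556, 0.0237]
tcp_rot: [-3.141, 0.001, 3.083]
force: [-0.0, 0.8, -5.3]
width: 0.1
grasp_force: 58.7
```

Emit:
step_arm:
  commands:
    - [[0,0,-0.004,0,0,0,1],[0,0,-0.004,0,0,0,1],[0,0,-0.006,0,0,0,1],[0,0,-0.006,0,0,0,1]]

```text
clock: 25.7
position: [0.5133, -0.2556, 0.0231]
tcp_rot: [3.141, 0.001, 3.083]
force: [-4.2, 2.9, 10.5]
width: 0.099
grasp_force: 60.9
```

Emit:
step_arm:
  commands:
    - [[0,0,0,0,0,0,0.5],[0,0,0,0,0,0,0.5],[0,0,0,0,0,0,0.5],[0,0,0.1,0,0,0,0.5],[0,0,0.3,0,0,0,0.5],[0,0,0.5,0,0,0,0.5],[0,0,0.54,0,0,0,0.5],[0,0,0.54,0,0,0,0.5]]

```text
clock: 26.5
position: [0.5144, -0.256, 0.1588]
tcp_rot: [-3.141, 0.005, 3.083]
force: [0.0, -0.1, -0.8]
width: 0.496
grasp_force: 0.0
```

Run:
```python
from h import *
snap(6); s=bot.state(); print(s["position"],s["tcp_rot"])
print(find("top","level"),find("side","level"))
print(rect("top","level",.028))
a=cv2.imread('pics/top6.png')[215:330,80:400];b=cv2.imread('pics/side6.png')[170:305,225:375]
h=np.zeros((600,800,3),np.uint8);h[:288]=cv2.resize(a,(800,288),interpolation=2)
h[290:590,:400]=cv2.resize(cv2.imread('pics/top6.png')[220:325,250:390],(400,300),interpolation=2)
h[290:590,402:735]=cv2.resize(b,(333,300),interpolation=2)
cv2.imwrite('pics/c8.png',h)
```

```text
[ 0.51249578 -0.2549344   0.1555868 ] [ 3.14095755e+00 -1.13013308e-03  3.08317353e+00]
[(0.94, array([ 0.5519, -0.0026,  0.0232])), (0.23, array([ 0.4784, -0.3246,  0.027 ]))] [(0.56, array([0.5473, 0.0167, 0.0205]))]Traceback (most recent call last):
  File "<stdin>", line 4, in <module>
  File "h.py", line 22, in rect
    m=m[i]["region"].astype(np.uint8)
      ~^^^
IndexError: list index out of range
```

Run:
```python
from h import *
b=cv2.imread('pics/side6.png')[170:305,225:375]
h=np.zeros((600,800,3),np.uint8);h[:300]=cv2.resize(cv2.imread('pics/top6.png')[210:360,80:480],(800,300))
h[300:600,:400]=cv2.resize(cv2.imread('pics/top6.png')[220:325,250:390],(400,300),interpolation=2)
h[300:600,402:735]=cv2.resize(b,(333,300),interpolation=2)
cv2.imwrite('pics/c8.png',h)
snap()
for n in("top","side"):
    try: print(n,rect(n,"level",.028))
    except Exception as e: print(e)
    for t in("bolt_tray","dowel_tray","washer_tray"): print(t,find(n,t))
```

```text
top ((549.7796020507812, -3.0241851806640625), (41.566165924072266, 192.2828826904297), 12.625273704528809)
bolt_tray [(0.62, array([0.3525, 0.0619, 0.0228])), (0.56, array([ 0.4954, -0.2491,  0.0316]))]
dowel_tray [(0.8, array([ 0.4786, -0.3257,  0.031 ])), (0.67, array([ 0.4975, -0.2478,  0.0305])), (0.63, array([ 0.8234, -0.0225,  0.0281]))]
washer_tray []
side ((546.5361328125, -0.1059112548828125), (44.88893508911133, 182.26107788085938), 12.080764770507812)
bolt_tray [(0.88, array([0.3559, 0.0533, 0.0253])), (0.48, array([ 0.5046, -0.3391,  0.0269])), (0.47, array([ 0.4995, -0.4126,  0.0278]))]
dowel_tray [(0.87, array([ 0.8253, -0.0282,  0.0249])), (0.77, array([ 0.5054, -0.3413,  0.0287]))]
washer_tray [(0.72, array([ 0.5004, -0.4134,  0.0309]))]
```

View pics/c8.png

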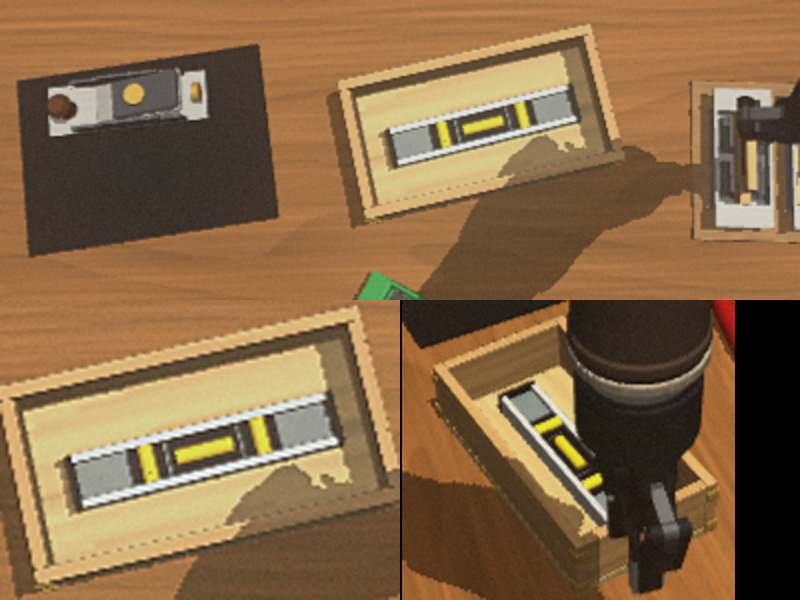

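Level in box: top crop corners (67,460) and (343,440), centre about (0.550,-0.003), yaw about 12.3°. All three trays are on the cardboard. Next: turn the gripper and go above the level.

Emit:
step_arm:
  commands:
    - [[0.03,0.2,0,0,0,-0.07,0.4],[0.06,0.4,0,0,0,-0.14,0.4],[0.1,0.6,0,0,0,-0.21,0.4],[0.14,0.8,0,0,0,-0.28,0.4],[0.146,1,0,0,0,-0.35,0.4],[0.146,1,0,0,0,-0.42,0.4],[0.146,1,0,0,0,-0.49,0.4],[0.146,1,0,0,0,-0.56,0.4],[0.146,1,0,0,0,-0.62,0.4],[0.146,1,0,0,0,-0.62,0.4],[0.146,1,0,0,0,-0.62,0.4],[0.146,1,0,0,0,-0.62,0.4]]

```text
clock: 28.45
position: [0.5495, -0.0055, 0.1567]
tcp_rot: [3.141, -0.0, 1.788]
force: [0.0, 0.6, -0.1]
width: 0.598
grasp_force: 0.0
```

Emit:
step_arm:
  commands:
    - [[0,0.01,-0.1,0,0,0,0.4],[0,0.01,-0.2,0,0,0,0.4],[0,0.01,-0.3,0,0,0,0.4],[0,0.01,-0.38,0,0,0,0.4],[0,0.01,-0.38,0,0,0,0.4],[0,0.01,-0.38,0,0,0,0.4]]

```text
clock: 29.05
position: [0.5496, -0.0034, 0.062]
tcp_rot: [-3.141, 0.0, 1.785]
force: [-0.2, -0.7, 0.0]
width: 0.597
grasp_force: 0.0
```

Run:
```python
from h import *
snap(7); s=bot.state(); print(s["position"],s["tcp_rot"])
b=cv2.imread('pics/side7.png')[170:305,225:375]
h=np.zeros((500,800,3),np.uint8)
h[:300,:400]=cv2.resize(cv2.imread('pics/top7.png')[220:325,250:390],(400,300),interpolation=2)
h[:360,400:800]=cv2.resize(b,(400,360),interpolation=2)
cv2.imwrite('pics/c9.png',h)
```

```text
[ 0.55036616 -0.0031972   0.06287844] [3.13978173e+00 1.12486973e-04 1.78469207e+00]
```

View pics/c9.png

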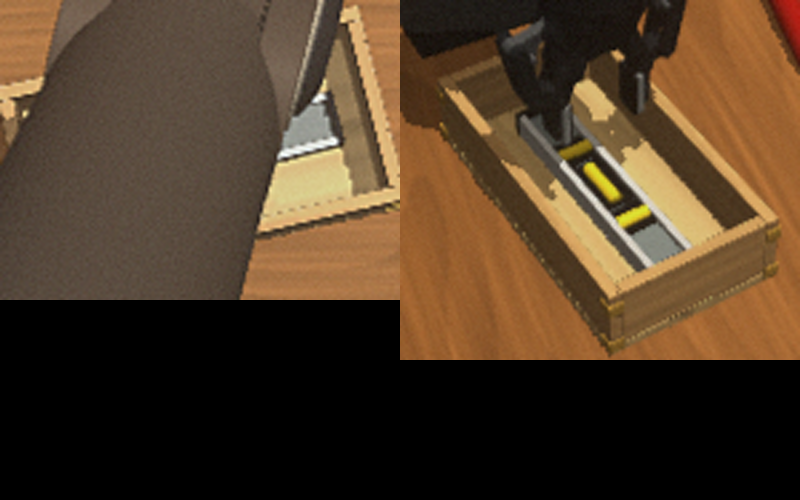

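Run:
```python
from h import *
for z in(.06,.07,.08,.09,.1): print(z,proj("side",(.5497,-.0034,z)).round(1),[proj("side",(.5497+s*.025*.977,-.0034+s*.025*.213,z)).round(1).tolist() for s in(-1,1)])
print(proj("side",(.5497,-.003,.028)))
```

```text
0.06 [298.9 225.3] [[287.6, 230.3], [310.0, 220.3]]
0.07 [298.8 221.5] [[287.5, 226.5], [310.0, 216.6]]
0.08 [298.7 217.7] [[287.3, 222.7], [309.9, 212.8]]
0.09 [298.6 213.9] [[287.1, 218.9], [309.9, 208.9]]
0.1 [298.5 210. ] [[286.9, 215.0], [309.8, 205.0]]
[299.22418166 236.82874148]
```

Emit:
step_arm:
  commands:
    - [[0,0,-0.08,0,0,0,0.4],[0,0,-0.16,0,0,0,0.4],[0,0,-0.21,0,0,0,0.4],[0,0,-0.24,0,0,0,0.4],[0,0,-0.255,0,0,0,0.4],[0,0,-0.265,0,0,0,0.4],[0,0,-0.272,0,0,0,0.4],[0,0,-0.272,0,0,0,0.4]]

```text
clock: 29.95
position: [0.5497, -0.0029, -0.006]
tcp_rot: [3.141, -0.0, 1.784]
force: [1.0, -0.6, -0.2]
width: 0.599
grasp_force: 0.0
```

Emit:
step_arm:
  commands:
    - [[0,0,0,0,0,0,0.5],[0,0,0,0,0,0,0.6],[0,0,0,0,0,0,0.8],[0,0,0,0,0,0,0.8],[0,0,0,0,0,0,0.8],[0,0,0,0,0,0,0.8]]

```text
clock: 30.55
position: [0.5503, -0.0029, -0.0054]
tcp_rot: [3.14, -0.0, 1.784]
force: [0.6, 0.7, 5.2]
width: 0.425
grasp_force: 60.4
```

Emit:
step_arm:
  commands:
    - [[0,0,0.03,0,0,0,0.8],[0,0,0.08,0,0,0,0.8],[0,0,0.16,0,0,0,0.8],[0,0,0.24,0,0,0,0.8],[0,0,0.32,0,0,0,0.8],[0,0,0.4,0,0,0,0.8],[0,0,0.44,0,0,0,0.8],[0,0.05,0.44,0,0,0,0.8],[-0.02,0.12,0.44,0,0,-0.01,0.8],[-0.04,0.2,0.44,0,0,-0.02,0.8],[-0.06,0.3,0.44,0,0,-0.03,0.8],[-0.08,0.4,0.44,0,0,-0.04,0.8]]

```text
clock: 31.75
position: [0.5283, 0.0987, 0.1027]
tcp_rot: [-3.14, 0.0, 1.7]
force: [-0.1, 0.1, -2.6]
width: 0.427
grasp_force: 60.7
```

Emit:
step_arm:
  commands:
    - [[-0.02,0.1,0,0,0,0,0.8],[-0.04,0.2,0,0,0,0,0.8],[-0.06,0.3,0,0,0,0,0.8],[-0.08,0.4,0,0,0,0,0.8],[-0.1,0.5,0,0,0,0,0.8],[-0.12,0.6,0,0,0,0,0.8],[-0.14,0.7,0,0,0,0,0.8],[-0.14,0.8,0,0,0,0,0.8],[-0.14,0.88,0,0,0,0,0.8],[-0.14,0.941,0,0,0,0,0.8],[-0.14,0.941,0,0,0,0,0.8],[-0.14,0.941,0,0,0,0,0.8]]

```text
clock: 32.95
position: [0.4945, 0.3314, 0.1033]
tcp_rot: [-3.141, 0.001, 1.7]
force: [-0.1, -0.1, -2.0]
width: 0.424
grasp_force: 60.7
```

Emit:
step_arm:
  commands:
    - [[0,0,-0.08,0,0,0,0.8],[0,0,-0.18,0,0,0,0.8],[0,0,-0.26,0,0,0,0.8],[0,0,-0.34,0,0,0,0.8],[0,0,-0.39,0,0,0,0.8],[0,0,-0.42,0,0,0,0.8],[0,0,-0.43,0,0,0,0.8],[0,0,-0.44,0,0,0,0.8],[0,0,-0.44,0,0,0,0.8],[0,0,-0.446,0,0,0,0.8],[0,0,-0.452,0,0,0,0.8],[0,0,-0.452,0,0,0,0.8]]

```text
clock: 34.15
position: [0.4944, 0.3324, -0.0093]
tcp_rot: [3.142, -0.0, 1.701]
force: [-1.2, 0.5, -2.2]
width: 0.424
grasp_force: 60.7
```

Emit:
step_arm:
  commands:
    - [[0,0,-0.003,0,0,0,0.8],[0,0,-0.003,0,0,0,0.8],[0,0,-0.006,0,0,0,0.8],[0,0,-0.006,0,0,0,0.8]]

```text
clock: 34.55
position: [0.4945, 0.3324, -0.0095]
tcp_rot: [-3.141, -0.001, 1.701]
force: [-4.8, -1.2, 12.2]
width: 0.422
grasp_force: 62.4
```

Emit:
step_arm:
  commands:
    - [[0,0,0,0,0,0,0.4],[0,0,0,0,0,0,0.4],[0,0,0,0,0,0,0.4],[0,0,0.08,0,0,0,0.4],[0,0,0.2,0,0,0,0.4],[0,0,0.4,0,0,0,0.4],[0,0,0.6,0,0,0,0.4],[0,0,0.69,0,0,0,0.4],[0,-0.2,0.69,0,0,0.07,0.5],[0,-0.4,0.69,0,0,0.14,0.5],[0,-0.6,0.69,0,0,0.21,0.5],[0,-0.8,0.69,0,0,0.28,0.5]]

```text
clock: 35.75
position: [0.4943, 0.1305, 0.1618]
tcp_rot: [3.141, 0.0, 2.294]
force: [0.6, -0.9, 0.6]
width: 0.501
grasp_force: 0.0
```

Emit:
step_arm:
  commands:
    - [[0,-0.2,0,0,0,0.07,0.5],[0,-0.4,0,0,0,0.14,0.5],[0,-0.6,0,0,0,0.21,0.5],[0,-0.8,0,0,0,0.28,0.5],[0,-1,0,0,0,0.35,0.5],[0,-1,0,0,0,0.37,0.5],[0,-1,0,0,0,0.37,0.5]]

```text
clock: 36.45
position: [0.4939, -0.1223, 0.162]
tcp_rot: [-3.14, 0.001, 3.058]
force: [0.4, -0.2, 0.2]
width: 0.5
grasp_force: 0.0
```

Run:
```python
from h import *
snap(8); s=bot.state(); print(s["position"],s["tcp_rot"],s["width"],s["clock"])
for n in("top","side"): print(n,[(t,find(n,t)[:1]) for t in("level","block_plane")])
for n in("top","side"):
  for t,z in(("level",.024),("mat",.004)):
    try: print(n,t,rect(n,t,z))
    except Exception as e: print(e)
```

```text
[ 0.49436679 -0.11796351  0.16160259] [ 3.14127725e+00 -1.02193984e-04  3.05880287e+00] 0.49720112115551973 36.55
top [('level', [(0.76, array([0.4952, 0.332 , 0.0194]))]), ('block_plane', [(0.97, array([0.5874, 0.3467, 0.0337]))])]
side [('level', [(0.71, array([0.4941, 0.3188, 0.0157]))]), ('block_plane', [(0.62, array([0.5601, 0.3973, 0.0201]))])]
top level ((491.7116394042969, 329.53521728515625), (40.78069305419922, 195.2857666015625), 7.648158073425293)
list index out of range
side level ((491.1199951171875, 319.1251220703125), (44.94264221191406, 213.63185119628906), 7.133249282836914)
side mat ((520.092529296875, 332.1655578613281), (142.99119567871094, 253.11593627929688), 6.396413803100586)
```

The level lies on the mat's free half, aligned at 7.6° with the mat at about 7°. Now the bolt tray goes back.

Emit:
step_arm:
  commands:
    - [[0.075,-0.2,0,0,0,0.012,0.5],[0.075,-0.4,0,0,0,0.012,0.5],[0.075,-0.552,0,0,0,0.012,0.5],[0.075,-0.552,0,0,0,0.012,0.5],[0.075,-0.552,-0.1,0,0,0.012,0.5],[0.075,-0.552,-0.25,0,0,0.012,0.5],[0.075,-0.552,-0.4,0,0,0.012,0.5],[0.075,-0.552,-0.5,0,0,0.012,0.5],[0.075,-0.552,-0.552,0,0,0.012,0.5],[0.075,-0.552,-0.552,0,0,0.012,0.5],[0.075,-0.552,-0.552,0,0,0.012,0.5]]

```text
clock: 38.05
position: [0.5139, -0.2559, 0.0246]
tcp_rot: [-3.141, 0.001, 3.087]
force: [-0.5, -0.6, 0.5]
width: 0.501
grasp_force: 0.0
```

Emit:
step_arm:
  commands:
    - [[0,0,0,0,0,0,1],[0,0,0,0,0,0,1],[0,0,0,0,0,0,1],[0,0,0,0,0,0,1],[0,0,0,0,0,0,1],[0,0,0,0,0,0,1]]

```text
clock: 38.65
position: [0.5141, -0.2558, 0.025]
tcp_rot: [3.142, 0.002, 3.087]
force: [-1.6, 1.2, 6.0]
width: 0.095
grasp_force: 60.0
```

Emit:
step_arm:
  commands:
    - [[0,0,0.03,0,0,0,1],[0,0,0.08,0,0,0,1],[0,0,0.16,0,0,0,1],[0,0,0.26,0,0,0,1],[0,0,0.36,0,0,0,1],[0,0,0.46,0,0,0,1],[0,0,0.52,0,0,0,1],[0,0.05,0.54,0,0,0,1],[0.01,0.12,0.54,0,0,0.01,1],[0.02,0.2,0.54,0,0,0.02,1],[0.03,0.3,0.54,0,0,0.04,1],[0.04,0.4,0.54,0,0,0.05,1]]

```text
clock: 39.85
position: [0.5224, -0.1526, 0.1575]
tcp_rot: [3.14, -0.002, -3.088]
force: [0.7, -0.7, -3.8]
width: 0.097
grasp_force: 58.7
```

Emit:
step_arm:
  commands:
    - [[0.01,0.1,0,0,0,0.01,1],[0.02,0.2,0,0,0,0.02,1],[0.03,0.3,0,0,0,0.03,1],[0.04,0.4,0,0,0,0.04,1],[0.05,0.5,0,0,0,0.05,1],[0.06,0.6,0,0,0,0.06,1],[0.065,0.7,0,0,0,0.07,1],[0.065,0.8,0,0,0,0.076,1],[0.065,0.88,0,0,0,0.076,1],[0.065,0.929,0,0,0,0.076,1],[0.065,0.929,0,0,0,0.076,1],[0.065,0.929,0,0,0,0.076,1]]

```text
clock: 41.05
position: [0.5389, 0.0762, 0.1583]
tcp_rot: [-3.141, -0.001, -2.932]
force: [0.7, -0.7, -4.1]
width: 0.098
grasp_force: 58.7
```

Emit:
step_arm:
  commands:
    - [[0,0,-0.08,0,0,0,1],[0,0,-0.16,0,0,0,1],[0,0,-0.24,0,0,0,1],[0,0,-0.28,0,0,0,1],[0,0,-0.28,0,0,0,1],[0,0,-0.28,0,0,0,1]]

```text
clock: 41.65
position: [0.5399, 0.0758, 0.0892]
tcp_rot: [-3.141, 0.0, -2.933]
force: [-0.3, -0.3, -4.1]
width: 0.095
grasp_force: 58.7
```

Emit:
step_arm:
  commands:
    - [[0,0,-0.03,0,0,0,1],[0,0,-0.06,0,0,0,1],[0,0,-0.09,0,0,0,1],[0,0,-0.105,0,0,0,1],[0,0,-0.115,0,0,0,1],[0,0,-0.12,0,0,0,1],[0,0,-0.12,0,0,0,1]]

```text
clock: 42.35
position: [0.5395, 0.0765, 0.059]
tcp_rot: [3.141, 0.0, -2.932]
force: [-1.4, -0.9, -0.2]
width: 0.095
grasp_force: 59.2
```

Emit:
step_arm:
  commands:
    - [[0,0,-0.004,0,0,0,1],[0,0,-0.004,0,0,0,1]]

```text
clock: 42.55
position: [0.5396, 0.0765, 0.059]
tcp_rot: [3.141, 0.0, -2.932]
force: [-5.9, -1.0, 12.4]
width: 0.098
grasp_force: 60.8
```

Emit:
step_arm:
  commands:
    - [[0,0,0,0,0,0,0.5],[0,0,0,0,0,0,0.5],[0,0,0,0,0,0,0.5],[0,0,0.08,0,0,0,0.5],[0,0,0.2,0,0,0,0.5],[0,0,0.4,0,0,0,0.5],[0,-0.1,0.4,0,0,0,0.5],[-0.02,-0.3,0.4,0,0,-0.04,0.5],[-0.04,-0.5,0.4,0,0,-0.08,0.5],[-0.06,-0.7,0.4,0,0,-0.128,0.5],[-0.06,-0.83,0.4,0,0,-0.128,0.5],[-0.06,-0.83,0.4,0,0,-0.128,0.5]]

```text
clock: 43.75
position: [0.5238, -0.137, 0.1582]
tcp_rot: [-3.139, 0.001, 3.075]
force: [0.5, -0.5, 0.4]
width: 0.498
grasp_force: 0.0
```

Emit:
step_arm:
  commands:
    - [[-0.065,-0.2,0,0,0,0,0.5],[-0.065,-0.4,0,0,0,0,0.5],[-0.065,-0.6,0,0,0,0,0.5],[-0.065,-0.801,0,0,0,0,0.5],[-0.065,-0.801,0,0,0,0,0.5],[-0.065,-0.801,0,0,0,0,0.5],[-0.065,-0.801,-0.1,0,0,0,0.5],[-0.065,-0.801,-0.2,0,0,0,0.5],[-0.065,-0.801,-0.2,0,0,0,0.5],[-0.065,-0.801,-0.2,0,0,0,0.5]]

```text
clock: 44.75
position: [0.5088, -0.3295, 0.1078]
tcp_rot: [3.141, -0.001, 3.085]
force: [-0.6, -0.4, 0.0]
width: 0.5
grasp_force: 0.0
```

Run:
```python
from h import *
snap(9); s=bot.state(); print(s["position"],s["tcp_rot"],s["width"],s["clock"])
h=np.zeros((600,800,3),np.uint8)
h[:300,:500]=cv2.resize(cv2.imread('pics/top9.png')[220:340,70:270+0],(500,300),interpolation=2)
h[300:600,:400]=cv2.resize(cv2.imread('pics/top9.png')[220:325,250:390],(400,300),interpolation=2)
h[:420,502:800]=cv2.resize(cv2.imread('pics/side9.png')[90:300,190:339],(298,420),interpolation=2)
cv2.imwrite('pics/c10.png',h)
```

```text
[ 0.50932359 -0.33078187  0.10901387] [-3.14118908e+00  1.66289459e-03  3.08413785e+00] 0.5026171877681377 44.85
```

View pics/c10.png

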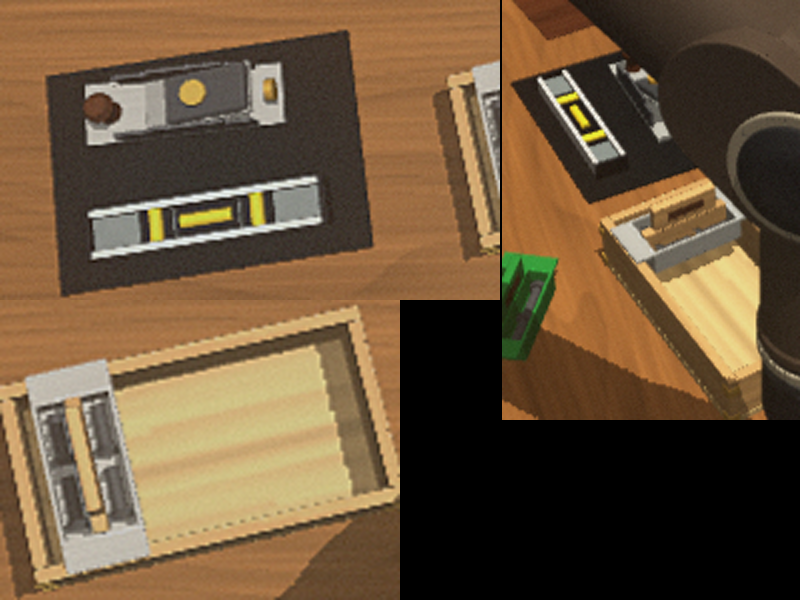

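The level lies along the mat beside the undisturbed plane, and the bolt tray hangs on the rim in its place. Dowel tray next.

Emit:
step_arm:
  commands:
    - [[0,0,-0.1,0,0,0,0.5],[0,0,-0.2,0,0,0,0.5],[0,0,-0.28,0,0,0,0.5],[0,0,-0.336,0,0,0,0.5],[0,0,-0.336,0,0,0,0.5],[0,0,-0.336,0,0,0,0.5],[0,0,-0.336,0,0,0,1],[0,0,-0.336,0,0,0,1],[0,0,-0.336,0,0,0,1],[0,0,-0.336,0,0,0,1],[0,0,-0.336,0,0,0,1],[0,0,-0.336,0,0,0,1]]

```text
clock: 46.05
position: [0.5089, -0.3314, 0.0248]
tcp_rot: [-3.141, 0.002, 3.083]
force: [-1.3, 1.4, 5.4]
width: 0.094
grasp_force: 60.0
```

Emit:
step_arm:
  commands:
    - [[0,0,0.03,0,0,0,1],[0,0,0.08,0,0,0,1],[0,0,0.16,0,0,0,1],[0,0,0.26,0,0,0,1],[0,0,0.36,0,0,0,1],[0,0,0.46,0,0,0,1],[0,0,0.52,0,0,0,1],[0,0.05,0.54,0,0,0,1],[0.02,0.12,0.54,0,0,0.01,1],[0.04,0.2,0.54,0,0,0.02,1],[0.06,0.3,0.54,0,0,0.04,1],[0.08,0.4,0.54,0,0,0.05,1]]

```text
clock: 47.25
position: [0.5278, -0.2278, 0.1571]
tcp_rot: [3.14, -0.002, -3.092]
force: [0.2, -0.0, -3.0]
width: 0.094
grasp_force: 58.8
```

Emit:
step_arm:
  commands:
    - [[0.01,0.1,0,0,0,0.01,1],[0.02,0.2,0,0,0,0.02,1],[0.03,0.3,0,0,0,0.03,1],[0.04,0.4,0,0,0,0.04,1],[0.06,0.5,0,0,0,0.05,1],[0.08,0.6,0,0,0,0.06,1],[0.1,0.7,0,0,0,0.07,1],[0.1,0.8,0,0,0,0.075,1],[0.1,0.88,0,0,0,0.075,1],[0.1,0.94,0,0,0,0.075,1],[0.1,0.94,0,0,0,0.075,1],[0.1,0.94,0,0,0,0.075,1]]

```text
clock: 48.45
position: [0.5527, 0.004, 0.1582]
tcp_rot: [-3.141, -0.001, -2.937]
force: [-0.1, -0.7, -2.9]
width: 0.098
grasp_force: 58.8
```

Emit:
step_arm:
  commands:
    - [[0,0,-0.08,0,0,0,1],[0,0,-0.16,0,0,0,1],[0,0,-0.24,0,0,0,1],[0,0,-0.28,0,0,0,1],[0,0,-0.28,0,0,0,1],[0,0,-0.28,0,0,0,1]]

```text
clock: 49.05
position: [0.5536, 0.0031, 0.0892]
tcp_rot: [-3.141, 0.0, -2.939]
force: [0.5, 1.1, -3.0]
width: 0.099
grasp_force: 58.7
```

Emit:
step_arm:
  commands:
    - [[0,0,-0.03,0,0,0,1],[0,0,-0.06,0,0,0,1],[0,0,-0.09,0,0,0,1],[0,0,-0.105,0,0,0,1],[0,0,-0.115,0,0,0,1],[0,0,-0.12,0,0,0,1],[0,0,-0.122,0,0,0,1]]

```text
clock: 49.75
position: [0.553, 0.0038, 0.0587]
tcp_rot: [3.141, -0.0, -2.939]
force: [-4.7, -0.4, 7.4]
width: 0.098
grasp_force: 60.4
```

Emit:
step_arm:
  commands:
    - [[0,0,0,0,0,0,0.5],[0,0,0,0,0,0,0.5],[0,0,0,0,0,0,0.5],[0,0,0.08,0,0,0,0.5],[0,0,0.2,0,0,0,0.5],[0,0,0.4,0,0,0,0.5],[0,-0.1,0.4,0,0,0,0.5],[-0.02,-0.3,0.4,0,0,-0.04,0.5],[-0.04,-0.5,0.4,0,0,-0.08,0.5],[-0.08,-0.7,0.4,0,0,-0.125,0.5],[-0.1,-0.84,0.4,0,0,-0.125,0.5],[-0.1,-0.84,0.4,0,0,-0.125,0.5]]

```text
clock: 50.95
position: [0.5264, -0.213, 0.1589]
tcp_rot: [-3.138, 0.001, 3.074]
force: [0.1, 0.5, -0.0]
width: 0.5
grasp_force: 0.0
```

Emit:
step_arm:
  commands:
    - [[-0.1,-0.2,0,0,0,0,0.5],[-0.1,-0.4,0,0,0,0,0.5],[-0.1,-0.6,0,0,0,0,0.5],[-0.1,-0.8,0,0,0,0,0.5],[-0.1,-0.8,0,0,0,0,0.5],[-0.1,-0.8,0,0,0,0,0.5],[-0.1,-0.8,-0.1,0,0,0,0.5],[-0.1,-0.8,-0.2,0,0,0,0.5],[-0.1,-0.8,-0.2,0,0,0,0.5],[-0.1,-0.8,-0.2,0,0,0,0.5]]

```text
clock: 51.95
position: [0.504, -0.4045, 0.1084]
tcp_rot: [3.141, -0.0, 3.085]
force: [0.8, 0.1, 0.5]
width: 0.499
grasp_force: 0.0
```

Emit:
step_arm:
  commands:
    - [[0,0,-0.1,0,0,0,0.5],[0,0,-0.2,0,0,0,0.5],[0,0,-0.28,0,0,0,0.5],[0,0,-0.336,0,0,0,0.5],[0,0,-0.336,0,0,0,0.5],[0,0,-0.336,0,0,0,0.5],[0,0,-0.336,0,0,0,1],[0,0,-0.336,0,0,0,1],[0,0,-0.336,0,0,0,1],[0,0,-0.336,0,0,0,1],[0,0,-0.336,0,0,0,1],[0,0,-0.336,0,0,0,1]]

```text
clock: 53.15
position: [0.5039, -0.4065, 0.0253]
tcp_rot: [-3.141, 0.002, 3.083]
force: [-0.7, -0.0, 6.0]
width: 0.097
grasp_force: 59.8
```

Emit:
step_arm:
  commands:
    - [[0,0,0.03,0,0,0,1],[0,0,0.08,0,0,0,1],[0,0,0.16,0,0,0,1],[0,0,0.26,0,0,0,1],[0,0,0.36,0,0,0,1],[0,0,0.46,0,0,0,1],[0,0,0.52,0,0,0,1],[0,0.05,0.54,0,0,0,1],[0.02,0.12,0.54,0,0,0.01,1],[0.04,0.2,0.54,0,0,0.02,1],[0.07,0.3,0.54,0,0,0.04,1],[0.1,0.4,0.54,0,0,0.05,1]]

```text
clock: 54.35
position: [0.528, -0.3028, 0.1575]
tcp_rot: [3.14, -0.002, -3.092]
force: [0.5, 0.3, -2.4]
width: 0.097
grasp_force: 58.7
```

Emit:
step_arm:
  commands:
    - [[0.02,0.1,0,0,0,0.01,1],[0.04,0.2,0,0,0,0.02,1],[0.06,0.3,0,0,0,0.03,1],[0.08,0.4,0,0,0,0.04,1],[0.1,0.5,0,0,0,0.05,1],[0.12,0.6,0,0,0,0.06,1],[0.14,0.7,0,0,0,0.07,1],[0.16,0.8,0,0,0,0.076,1],[0.169,0.88,0,0,0,0.076,1],[0.169,0.925,0,0,0,0.076,1],[0.169,0.925,0,0,0,0.076,1],[0.169,0.925,0,0,0,0.076,1]]

```text
clock: 55.55
position: [0.5699, -0.0753, 0.1587]
tcp_rot: [-3.141, -0.001, -2.936]
force: [0.1, -1.0, -2.7]
width: 0.099
grasp_force: 58.7
```

Emit:
step_arm:
  commands:
    - [[0,0,-0.08,0,0,0,1],[0,0,-0.16,0,0,0,1],[0,0,-0.24,0,0,0,1],[0,0,-0.28,0,0,0,1],[0,0,-0.28,0,0,0,1],[0,0,-0.28,0,0,0,1]]

```text
clock: 56.15
position: [0.5707, -0.0759, 0.0897]
tcp_rot: [-3.141, 0.0, -2.937]
force: [0.1, -0.2, -1.8]
width: 0.098
grasp_force: 58.7
```

Emit:
step_arm:
  commands:
    - [[0,0,-0.03,0,0,0,1],[0,0,-0.06,0,0,0,1],[0,0,-0.09,0,0,0,1],[0,0,-0.105,0,0,0,1],[0,0,-0.115,0,0,0,1],[0,0,-0.12,0,0,0,1],[0,0,-0.122,0,0,0,1]]

```text
clock: 56.85
position: [0.5703, -0.0749, 0.0593]
tcp_rot: [3.141, -0.0, -2.936]
force: [-4.2, 1.5, 9.7]
width: 0.098
grasp_force: 60.2
```

Contact made; I'll release, retreat towards the cardboard side and check.

Emit:
step_arm:
  commands:
    - [[0,0,0,0,0,0,0.5],[0,0,0,0,0,0,0.5],[0,0,0,0,0,0,0.5],[0,0,0.08,0,0,0,0.5],[0,0,0.2,0,0,0,0.5],[0,0,0.4,0,0,0,0.5],[0,-0.1,0.5,0,0,0,0.5],[-0.1,-0.3,0.5,0,0,0,0.5],[-0.2,-0.5,0.5,0,0,0,0.5],[-0.2,-0.7,0.5,0,0,0,0.5],[-0.2,-1,0.5,0,0,0,0.5],[-0.2,-1,0.5,0,0,0,0.5]]

```text
clock: 58.05
position: [0.5196, -0.3287, 0.1843]
tcp_rot: [-3.14, 0.001, -2.939]
force: [0.4, -0.2, 0.0]
width: 0.498
grasp_force: 0.0
```

Emit:
step_arm:
  commands:
    - [[0,-0.2,0,0,0,0,0.5],[0,-0.4,0,0,0,0,0.5],[0,-0.5,0,0,0,0,0.5],[0,-0.5,0,0,0,0,0.5],[0,-0.5,0,0,0,0,0.5]]

```text
clock: 58.55
position: [0.5201, -0.4501, 0.1832]
tcp_rot: [3.141, -0.0, -2.938]
force: [-0.1, 0.1, 0.4]
width: 0.504
grasp_force: 0.0
```

Run:
```python
from h import *
snap(10); s=bot.state(); print(s["position"],s["width"],s["clock"])
h=np.zeros((600,800,3),np.uint8)
h[:300,:400]=cv2.resize(cv2.imread('pics/top10.png')[90:345,80:420],(400,300))
h[300:600,:400]=cv2.resize(cv2.imread('pics/top10.png')[220:325,250:390],(400,300),interpolation=2)
h[:520,402:800]=cv2.resize(cv2.imread('pics/side10.png')[80:300,215:383],(398,520),interpolation=2)
cv2.imwrite('pics/c11.png',h)
for n in("top","side"): print(n,[(t,[(a,b.tolist()) for a,b in find(n,t)]) for t in("bolt_tray","dowel_tray","washer_tray","screw_jar","screwdriver","block_plane")])
```

```text
[ 0.52121435 -0.44831526  0.1835317 ] 0.5038897398733597 58.65
top [('bolt_tray', [(0.9, [0.3546, 0.0589, 0.0263]), (0.78, [0.5347, 0.0739, 0.0646])]), ('dowel_tray', [(0.83, [0.8246, -0.0245, 0.025]), (0.79, [0.5528, 0.005, 0.0643])]), ('washer_tray', [(0.86, [0.5714, -0.0715, 0.0637]), (0.58, [0.5408, 0.3257, 0.0014])]), ('screw_jar', [(0.58, [0.7545, -0.1636, 0.08])]), ('screwdriver', [(0.85, [0.7636, 0.1293, 0.025])]), ('block_plane', [(0.85, [0.5888, 0.3466, 0.0319])])]
side [('bolt_tray', [(0.8, [0.3548, 0.0516, 0.0243]), (0.76, [0.5347, 0.0734, 0.0661])]), ('dowel_tray', [(0.79, [0.5482, -0.0047, 0.0608])]), ('washer_tray', [(0.95, [0.5646, -0.0836, 0.0634])]), ('screw_jar', []), ('screwdriver', [(0.56, [0.5211, -0.11, 0.039]), (0.23, [0.7862, -0.1986, 0.0632])]), ('block_plane', [])]
```

View pics/c11.png

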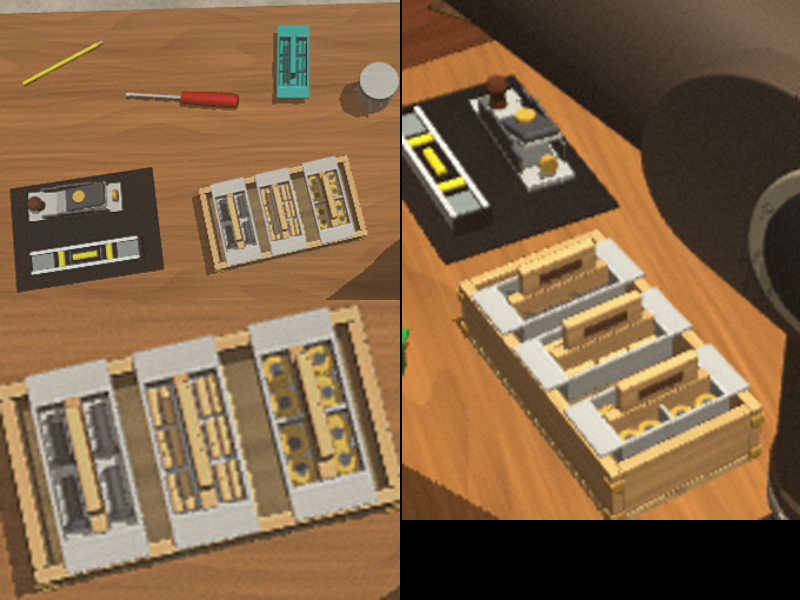

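All three trays hang on the rim in their original places (bolts, dowels, washers). The level lies along the mat beside the plane, and the plane, jar and screwdriver are where they were.

```bash
python3 -c "
from workcell import ticket; print(ticket.hand_in())"
```

```text
the job is handed in; nothing more can be done
None
```

The job is done and handed in: the level lies on the free half of the mat beside the plane, and all three trays hang back in their original places on the box's rim.

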